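# Pull the objective tray out of the bench rack with the hook

## Task

Pick up the pull hook, reach into the low rack with it, hook its blade over the front lip of the tray that holds the three round objective canisters, and drag that tray out squarely until it sticks about 5 cm out of the rack's mouth. Keep the fingers off the trays and leave the slide-box tray where it is. Then set the hook down on the bench, standing on its base as you found it, clear of the tray.

Things in the scene. Friction and masses are not known exactly. Their poses are not given: they have to be found in the camera images.
- pull_hook: Pull hook standing on the bench. Black grip block 100 (x) x 24 (y) x 48 mm high, origin at the centre of its underside; 10 mm steel rod, lower side 38 mm up, runs along +x to an upright steel blade 6 thick, 36 wide, 48 mm high, centred at x 200 mm, its foot level with the block's underside. 0.2 kg, centre of mass at x 12 mm. Take it by the block from above.
- hook_claw (a point): foot of the hook's blade: the centre of its lower edge, 200 mm along the hook's x from the hook's origin; same axes as the hook
- objective_tray: Open white tray, 120 (x) by 110 mm (y), origin at centre of underside, x to its back. Front wall (the lip): x -60 to -54 mm, 40 mm high; sides 5 mm thick, 40 high; back 50 high; floor 5 thick, bare from x -54 to +15 mm. Loose, 0.3 to 0.7 kg. Three round brass canisters with black caps, 31 mm across, 78 high, are fixed in a row across it at x +34 mm.
- slide_tray: Open white tray, 120 (x) by 110 mm (y), origin at centre of underside, x to its back. Front wall (the lip): x -60 to -54 mm, 40 mm high; sides 5 mm thick, 40 high; back 50 high; floor 5 thick, bare from x -54 to +15 mm. Loose, 0.5 kg. One square cardboard slide box, 36 x 92 mm, 81 high, is fixed across it at x +34 mm. Beside the other tray, on either side.
- rack: Dark steel rack fixed on the bench, no floor: trays stand on the bench in it. 240 (x) x 280 (y) x 166 mm high, origin at centre of underside; x points inward, open mouth at x -120 mm facing roughly world +y, back plate at +120. Roof of thin bars, lower side 158 mm up; side rails' inner faces at y -132 and +132 mm. At the start the lips are 45 to 95 mm inside the mouth.
Things that resemble listed ones, but are neither listed nor needed, are in the scene too. Leave any purple or red look-alike of the objective_tray alone.

How it is judged:
By the outcome, as a careful person would: the job done as asked, in the order asked, and still so for the second after the job is handed in, with the robot touching nothing.
It also fails if it takes over 51 s, if anything falls off the work surface, if the arm or the gripper's body presses on something with over 40 N, if the wrist force passes 120 N, or if a joint passes its speed limit or range.

## Robot

A 6-joint arm with a two-finger parallel gripper is mounted at the origin on the work surface. World frame = base frame: x ahead of the robot, y to its left, z up, the work surface at z = 0. Lengths are in m, angles in rad, forces in N, time in s.
With the tool pointing down it reaches from about 0.35 to 0.975 m from the base axis. Payload 4.9 kg.
Tool frame: the origin (TCP) lies midway between the tips of the shut fingers; the grasp point (between the pads) lies 19 mm behind it; z points along the fingers, y is the direction in which the jaws open and shut (so a half turn about z gives the same grasp; the last joint's range is limited). The gripper opens to 85 mm and grips with 20 to 120 N. Pads are 22 mm wide; open, the fingers measure 114 mm over their backs; the gripper's body (76 mm by 85 mm) begins 54 mm behind the grasp point. The pads swing forward as they close: fully open they stand 13 mm farther back than shut.
Start: joints at [-1.261, 0.053, 1.613, -0, 1.476, -0.119], TCP at [0.26, -0.568, 0.231] pointing down, gripper open.
Joint ranges: [-3.01, 3.01], [-1.01, 2.22], [0.06, 2.58], [-1.02, 4.17], [0.09, 2.62], [-3.14, 3.14]. Speed limits (rad/s): [2.57, 2.57, 3.14, 3.14, 3.14, 3.14].

## Interface

Orientations are given as a 3x3 rotation matrix whose columns are the frame's x, y, z axes.
In Python, from rig import * gives the robot as it stands.
- The arm moves only by the shell command python3 -m inch 'ROWS' [FORCE]. ROWS is JSON, one flat list of numbers, 7 for each row, row after row: the shift along the tool's x, y, z in cm, then the turn, a rotation vector about the tool's x, y, z in rad, then the closure, from -1 (fully open) to 1 (shut). A call has 1 to 5 rows; each row is the pose to reach, as a shift and turn from the pose commanded when the call began, along the tool's axes at that moment; what a row does not reach only later rows make up. A row lasts 1/8 s, in which the tool goes at most 62.5 mm and 10.7 degrees, less where a joint would pass 70% of its speed; a pose out of reach is approached as far as the arm can. A call with a gripper value outside its range is refused whole. The fingers move at their own pace and stop on an object; FORCE is the grip in N (left out, the last holds). Time passes only in rows, so rows that repeat a pose let the fingers close. It gives the time, the measured TCP pose, the force and the opening at its end, in the units of the state.
- read_state(): the state, without advancing time (a new reading comes with each control period).
- read_camera(name): name is "side" or "top" or "wrist"; returns a dict with "img" (480x640x3 uint8, red, green, blue), "intrinsics" (3x3 intrinsics, pixels), "k1" (the pictures are not rectified: a ray, as slopes to the right and down, at radius r is drawn at 1 + k1 r^2 times it, then the intrinsics apply), "R" (3x3) and "t" (3): a world point X has camera coordinates R X + t. Camera axes: x right, y down, z forward; pixel columns grow to the right and rows downward; lengths in m; the calibration is good to about 2 mm. A picture is of the moment at which its call begins. There is no depth.
- hand_in(): hands the job in, once; it reports no verdict.
The state is a dict: "t": time; "joint_positions": joint angles; "qd": joint speeds; "joint_torque": joint torques, N m; "ee_pos": TCP position; "eef_rot": TCP orientation; "wrist_force": force on the tool from outside, world axes, zero at the start; "wrist_torque": the same for the moment, N m; "opening": finger opening in m.
Only numpy, scipy, OpenCV 4.12 (cv2) and the standard library are available. Lean on these libraries where they do the work, as an engineer would, in place of code of your own. Each camera call takes 0.05 s, during which the arm holds its last target. There are 200 camera calls.

## Working session

There is one attempt and no reset: what is moved stays moved. The work goes in short steps, Python scripts to look and compute and a shell command to move; the robot and the scene stay as the last step left them, time stands still between calls to the robot, and variables do not carry over. Pictures are saved under pics/ and viewed, about 8 in all and at most 12, crops included, and the job is handed in when it is done.

```bash
mkdir -p pics; ls
cat > h.py <<'E'
from rig import *
import numpy as np, cv2
def ray(c,uv):
    K=np.array(c["intrinsics"]);R=np.array(c["R"]);t=np.array(c["t"])
    d=np.array([(uv[0]-K[0,2])/K[0,0],(uv[1]-K[1,2])/K[1,1]]);s=d.copy()
    for _ in range(20): s=d/(1+c["k1"]*(s@s))
    return -R.T@t, R.T@np.array([s[0],s[1],1])
def onz(c,uv,z):
    o,d=ray(c,uv);return o+d*(z-o[2])/d[2]
def proj(c,X):
    K=np.array(c["intrinsics"]);p=np.array(c["R"])@X+np.array(c["t"]);s=p[:2]/p[2];s=s*(1+c["k1"]*(s@s))
    return K[:2,:2]@s+K[:2,2]
def snap(n,f):
    c=read_camera(n);cv2.imwrite(f"pics/{f}.png",c["img"][:,:,::-1]);np.save(f"pics/{f}.npy",c,allow_pickle=True);return c
def load(f): return np.load(f"pics/{f}.npy",allow_pickle=True).item()
E
python3 - <<'E'
from h import *
for n in("top","side","wrist"):
    c=snap(n,n+"0");print(n,-np.array(c["R"]).T@c["t"],np.round(c["R"],2).tolist(),c["k1"])
s=read_state();print(s["t"],np.round(s["eef_rot"],3).tolist(),s["opening"])
E
```

```text
pics
top [ 0.37384005 -0.06149031  0.86796605] [[0.01, -1.0, -0.02], [-0.98, -0.01, -0.18], [0.18, 0.02, -0.98]] 0.005731580327407061
side [0.41588533 0.64115137 0.6842266 ] [[-0.99, -0.13, -0.01], [-0.08, 0.69, -0.72], [0.1, -0.72, -0.69]] -0.12237408066477863
wrist [ 0.32240021 -0.53971973  0.37254872] [[0.42, -0.91, -0.0], [-0.87, -0.4, 0.27], [-0.25, -0.11, -0.96]] -0.05577016868264661
0.15 [[0.909, 0.416, -0.001], [0.416, -0.909, 0.002], [0.0, -0.002, -1.0]] 0.0853649357857986
```

View pics/top0.png

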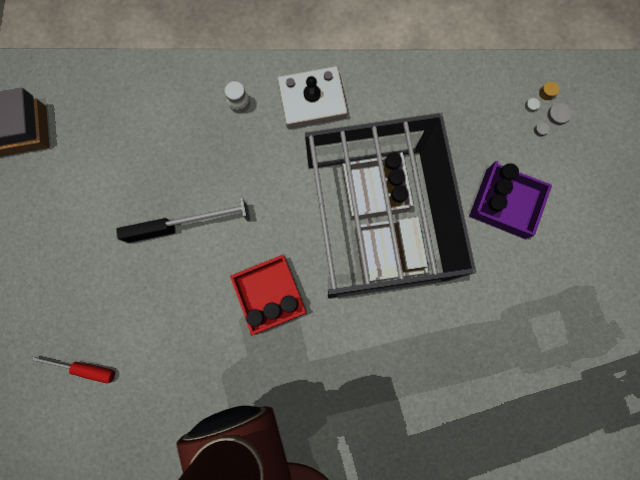

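View pics/side0.png

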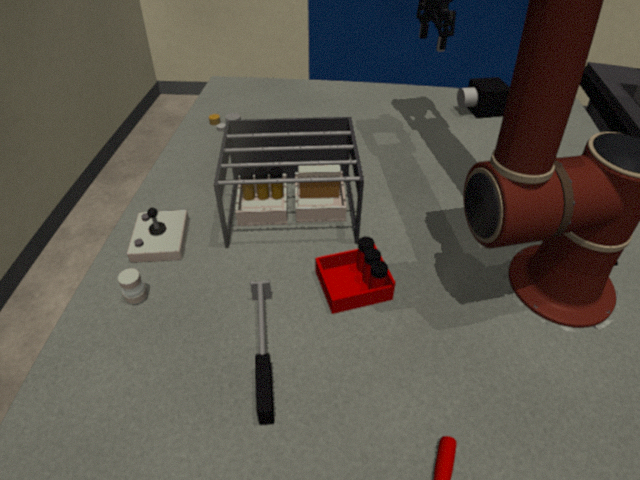

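Top view: hook at about (118–247, 200–240). There are three candidates for the canister tray: white in the rack (345–412, 150–215), red (232–306, 257–333) and purple (472–550, 163–237). The white one in the rack fits, because the other two are the look-alikes. The slide tray is at (362–428, 220–280). I'll confirm with an enlarged crop.

Run:
```python
from h import *
c=load("top0");im=c["img"]
a=cv2.resize(im[110:300,300:480],None,fx=4,fy=4,interpolation=cv2.INTER_CUBIC)[:600]
a=cv2.resize(im[110:300,300:480],(540,570),interpolation=cv2.INTER_CUBIC)
b=cv2.resize(im[190:250,110:260],(600,240),interpolation=cv2.INTER_CUBIC)
cv2.imwrite("pics/crop_a.png",a[:,:,::-1])
# hook mask
hsv=cv2.cvtColor(im,cv2.COLOR_RGB2GRAY)
m=np.zeros_like(hsv);m[190:250,105:200]=(hsv[190:250,105:200]<50)*255
n,l,st,ce=cv2.connectedComponentsWithStats(m);i=1+np.argmax(st[1:,4]);print(st[i],ce[i])
pts=np.argwhere(l==i)[:,::-1].astype(np.float32);r=cv2.minAreaRect(pts);print(r,[np.round(onz(c,p,.048),4).tolist() for p in cv2.boxPoints(r)])
cv2.imwrite("pics/crop_b.png",b[:,:,::-1])
```

```text
[117 218  59  25 907] [144.93715546 230.69349504]
((145.60079956054688, 230.4788055419922), (17.356380462646484, 57.837440490722656), 78.11134338378906) [[0.5381, 0.3464, 0.048], [0.5629, 0.2377, 0.048], [0.5293, 0.2283, 0.048], [0.5048, 0.3362, 0.048]]
```

View pics/crop_a.png

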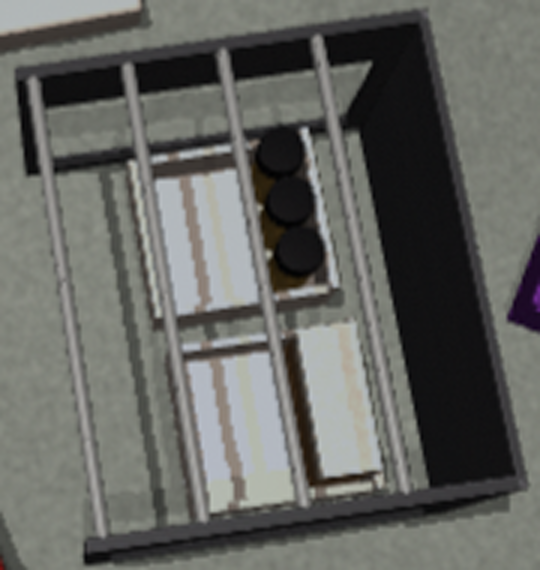

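View pics/crop_b.png

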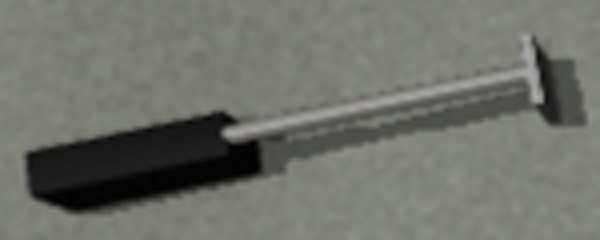

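Crop a confirms that the white tray in the rack holds the three black-capped brass canisters (caps at crop (281,152), (289,200), (299,250)). The slide box is in the lower tray at (340,405). Crop b shows the rod from (230,133) to (525,75) and the blade top from (525,36) to (540,100).

Run:
```python
from h import *
c=load("top0")
A=lambda p,z:onz(c,(p[0]/3+300-.33,p[1]/3+110-.33),z)[:2]
B=lambda p,z:onz(c,(p[0]/4+110-.4,p[1]/4+190-.4),z)[:2]
P=lambda n,v:print(n,np.round(v,4))
an=lambda v:np.degrees(np.arctan2(v[1],v[0]))
r0,r1=B((230,133),.048),B((525,75),.048);P("rod",[*r0,*r1,an(r1-r0),np.linalg.norm(r1-r0)])
e0,e1=B((28,153),.048),B((222,112),.048);P("edge",[*e0,*e1,an(e1-e0),np.linalg.norm(e1-e0)])
b0,b1=B((525,36),.048),B((541,102),.048);P("blade",[*b0,*b1,an(b1-b0),np.linalg.norm(b1-b0)])
f=[A(p,.166) for p in((18,70),(87,545),(525,485),(427,12))]
for p in f:P("rack",p)
print("front width",np.linalg.norm(f[0]-f[1]),"ang",an(f[1]-f[0]),"depth",np.linalg.norm(f[3]-f[0]),an(f[3]-f[0]),an(f[2]-f[1]), "mean", sum(f)/4)
l0,l1=A((130,163),.04),A((157,320),.04);P("lip",[*l0,*l1,an(l1-l0),np.linalg.norm(l1-l0)])
caps=[A(p,.078) for p in((281,152),(289,200),(299,250))];P("caps",np.array(caps).ravel());P("capang",an(caps[2]-caps[0]))
q0,q1=A((185,350),.04),A((208,510),.04);P("slide lip",[*q0,*q1,an(q1-q0),np.linalg.norm(q1-q0)])
c=load("side0");im=c["img"][160:290,200:400]
cv2.imwrite("pics/crop_c.png",cv2.resize(im,(800,520),interpolation=cv2.INTER_CUBIC)[:,:,::-1])
```

```text
rod [  0.5492   0.2465   0.5796   0.1041 -77.9616   0.1456]
edge [  0.5383   0.3443   0.5596   0.2512 -77.0885   0.0955]
blade [ 5.992000e-01  1.050000e-01  5.662000e-01  9.570000e-02 -1.642709e+02
  3.430000e-02]
rack [ 0.6843 -0.0255]
rack [ 0.4143 -0.0675]
rack [ 0.4494 -0.3017]
rack [ 0.7209 -0.2597]
front width 0.2732508296326651 ang -171.1603737977329 depth 0.23705892505512932 -81.10968780384403 -81.47661519049515 mean [ 0.56719537 -0.16357003]
lip [ 6.746000e-01 -9.480000e-02  5.676000e-01 -1.127000e-01 -1.705063e+02
  1.085000e-01]
caps [ 0.6688 -0.189   0.6371 -0.1934  0.6045 -0.1991]
capang -171.0775
slide lip [ 5.479000e-01 -1.308000e-01  4.445000e-01 -1.449000e-01 -1.722449e+02
  1.043000e-01]
```

View pics/crop_c.png

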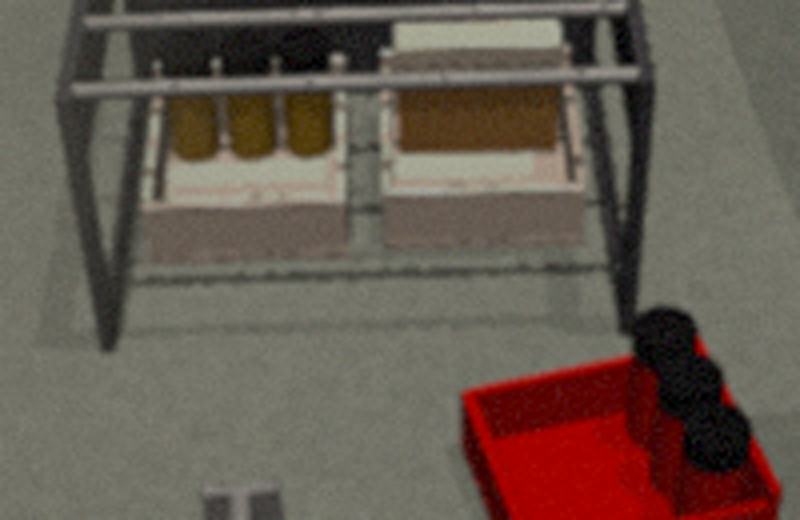

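Side crop: the objective tray's lip top runs from (143,210) to (345,203) in the crop. Its lip is inside the mouth and nothing blocks it. I'll cross-check it in the side view and work out the first move.

```bash
cat >> h.py <<'E'
from scipy.spatial.transform import Rotation as Ro
def go(p,yaw):  # tool down, tool x axis at yaw (deg)
    s=read_state();R=np.array(s["eef_rot"]);a=np.radians(yaw)
    x=np.array([np.cos(a),np.sin(a),0]);z=np.array([0,0,-1.]);T=np.c_[x,np.cross(z,x),z]
    print("t",s["t"],"at",np.round(s["ee_pos"],4),"F",np.round(s["wrist_force"],1),"open",round(float(s["opening"]),4))
    print("shift cm",np.round(R.T@(np.array(p)-s["ee_pos"])*100,2),"turn",np.round(Ro.from_matrix(R.T@T).as_rotvec(),3))
E
python3 - <<'E'
from h import *
c=load("side0")
S=lambda p,z:onz(c,(p[0]/4+200-.4,p[1]/4+160-.4),z)[:2]
print("lip",S((143,210),.04),S((345,203),.04),"foot",S((150,262),0),S((350,250),0))
print("mouth feet",S((108,350),0),S((627,330),0))
print("slide",S((382,196),.04),S((585,186),.04))
print("blade top",S((203,490),.048),S((280,490),.048))
print("block",onz(c,(257,355),.048),onz(c,(271,355),.048),onz(c,(260,412),.048),onz(c,(274,410),.048))
print("red",onz(load("top0"),(284,257),.04))
go([.539,.2945,.20],102.2)
E
```

```text
lip [ 0.67315273 -0.09070408] [ 0.56686304 -0.10832951] foot [ 0.67472785 -0.09354231] [ 0.56705878 -0.11566177]
mouth feet [ 0.68050905 -0.02380598] [ 0.41253186 -0.06981861]
slide [ 0.54811274 -0.11626824] [ 0.44092924 -0.13689804]
blade top [0.59659292 0.10544735] [0.56205705 0.10129706]
block [0.55397681 0.25350676 0.048     ] [0.53204903 0.25073044 0.048     ] [0.53067203 0.34729139 0.048     ] [0.51119329 0.34161897 0.048     ]
red [0.48605375 0.01800227 0.04      ]
t 0.15 at [ 0.2597 -0.568   0.2303] F [-0.1  0.1 -0.5] open 0.0854
shift cm [ 61.26 -66.82   3.15] turn [-1.000e-03 -1.000e-03 -1.355e+00]
```

```bash
python3 -m inch '[4,-4.4,-0.5,0,0,-0.12,-1, 8,-8.8,-1,0,0,-0.24,-1, 12,-13.2,-1,0,0,-0.36,-1, 16,-17.6,-1,0,0,-0.48,-1, 20,-22,-1,0,0,-0.6,-1]' 60; python3 -c "
from h import *
go([.5375,.295,.20],102.2)"
```

```text
t: 0.78
ee_pos: [0.3504, -0.2833, 0.241]
eef_rot: [[0.513, 0.858, 0.0], [0.858, -0.513, 0.0], [0.0, 0.0, -1.0]]
wrist_force: [0.9, -0.2, 0.3]
opening: 0.0852
t 0.775 at [ 0.3504 -0.2833  0.241 ] F [ 0.9 -0.2  0.3] open 0.0852
shift cm [ 59.23 -13.61   4.12] turn [ 0.    -0.    -0.752]
```

```bash
python3 -m inch '[6,-1.4,0,0,0,-0.15,-1, 12,-2.8,0,0,0,-0.3,-1, 18,-4.2,0,0,0,-0.45,-1, 24,-5.6,0,0,0,-0.6,-1, 30,-7,0,0,0,-0.75,-1]'; python3 -c "
from h import *
go([.5375,.295,.20],102.2)"
```

```text
t: 1.4
ee_pos: [0.4452, 0.01, 0.2413]
eef_rot: [[-0.211, 0.977, 0.001], [0.977, 0.211, -0.0], [-0.0, 0.001, -1.0]]
wrist_force: [1.2, -0.6, 0.0]
opening: 0.0855
t 1.4 at [0.4452 0.01   0.2413] F [ 1.2 -0.6  0. ] open 0.0855
shift cm [25.91 15.04  4.13] turn [0.001 0.    0.   ]
```

```bash
python3 -m inch '[5.2,3,0.8,0,0,0,-1, 10.4,6,1.6,0,0,0,-1, 15.6,9,2.4,0,0,0,-1, 20.8,12,3.2,0,0,0,-1, 25.9,15,4.1,0,0,0,-1]'
python3 - <<'E'
from h import *
go([.5375,.295,.01],102.2)
c=snap("wrist","w1")
a=np.radians(-77.8);o=np.array([.5375,.295,.048]);u=np.array([np.cos(a),np.sin(a),0]);v=np.array([-u[1],u[0],0])
im=c["img"].copy()
for X in(o,o+.05*u+.012*v,o+.05*u-.012*v,o-.05*u+.012*v,o-.05*u-.012*v,o+.2*u):cv2.circle(im,tuple(int(k) for k in proj(c,X)),3,(0,255,0),-1)
cv2.imwrite("pics/w1m.png",im[:,:,::-1])
E
```

```text
t: 2.02
ee_pos: [0.5385, 0.2944, 0.1998]
eef_rot: [[-0.207, 0.978, 0.0], [0.978, 0.207, -0.0], [-0.0, -0.0, -1.0]]
wrist_force: [0.3, -0.2, 0.4]
opening: 0.0855
t 2.025 at [0.5385 0.2944 0.1998] F [ 0.3 -0.2  0.4] open 0.0855
shift cm [ 0.08 -0.09 18.98] turn [-0.     0.    -0.004]
```

View pics/w1m.png

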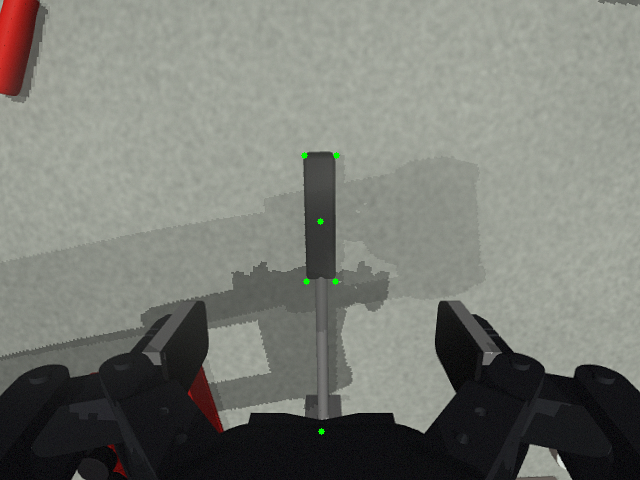

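The wrist view shows the block at (304–336, 152–279). The predicted outline is about 3 px off, so I'll shift 2–3 mm along tool x and go down to grip.

```bash
python3 -m inch '[0.3,-0.1,5,0,0,0,-1, 0.3,-0.1,10,0,0,0,-1, 0.3,-0.1,14.5,0,0,0,-1, 0.3,-0.1,18,0,0,0,-1, 0.3,-0.1,18.9,0,0,0,-1]'; python3 -m inch '[0,0,0,0,0,0,1, 0,0,0,0,0,0,1, 0,0,0,0,0,0,1, 0,0,0,0,0,0,1, 0,0,0,0,0,0,1]' 80;  python3 -m inch '[0,0,0,0,0,0,1, 0,0,0,0,0,0,1]'
```

```text
t: 2.7
ee_pos: [0.5343, 0.294, 0.0079]
eef_rot: [[-0.207, 0.978, -0.006], [0.978, 0.206, -0.002], [-0.001, -0.006, -1.0]]
wrist_force: [-0.3, 0.2, 0.6]
opening: 0.0852
t: 3.32
ee_pos: [0.5381, 0.2956, 0.0132]
eef_rot: [[-0.207, 0.978, 0.003], [0.978, 0.207, 0.001], [0.001, 0.003, -1.0]]
wrist_force: [-0.2, -0.3, 6.3]
opening: 0.0227
t: 3.58
ee_pos: [0.5381, 0.2957, 0.0132]
eef_rot: [[-0.207, 0.978, 0.003], [0.978, 0.207, 0.001], [0.001, 0.003, -1.0]]
wrist_force: [-0.7, 0.3, 6.6]
opening: 0.0227
```

```bash
python3 -m inch '[0,0,-1.5,0,0,0,1, 0,0,-3,0,0,0,1, 0,0,-5,0,0,0,1, 0,0,-6.5,0,0,0,1, 0,0,-6.5,0,0,0,1]'; python3 -c "
from h import *
go([.5764,.180,.0782],98.9)"
```

```text
t: 4.2
ee_pos: [0.5381, 0.2956, 0.0788]
eef_rot: [[-0.206, 0.978, 0.004], [0.978, 0.206, 0.002], [0.001, 0.004, -1.0]]
wrist_force: [-0.4, -0.3, -1.7]
opening: 0.0227
t 4.2 at [0.5381 0.2956 0.0788] F [-0.4 -0.3 -1.7] open 0.0227
shift cm [-12.1    1.36   0.06] turn [ 0.004 -0.001  0.053]
```

```bash
python3 -m inch '[-3,0.4,0,0,0,0.02,1, -6,0.7,0,0,0,0.04,1, -9,1.1,0,0,0,0.053,1, -12.1,1.4,0,0,0,0.053,1, -12.1,1.4,0,0,0,0.053,1]'
python3 - <<'E'
from h import *
go([.5934,.0716,.0782],98.9)
c=snap("side","s2");d=snap("top","t2")
s=read_state();R=np.array(s["eef_rot"]);p=np.array(s["ee_pos"])
out=[]
for q,(x,y,w,h) in((c,(190,180,180,135)),(d,(150,110,270,180))):
    im=q["img"].copy();k=600/w/1
    im=cv2.resize(im[y:y+h,x:x+w],None,fx=4 if w==180 else 2.5,fy=4 if w==180 else 2.5,interpolation=cv2.INTER_CUBIC);f=4 if w==180 else 2.5
    for X in(p+R@[-.198,.018,-.0132+.0132*2-0.048],p+R@[-.198,-.018,-.0348],p+R@[-.048,0,-.0348],p+R@[-.198,.018,.0132],p+R@[-.198,-.018,.0132]):
        u=proj(q,X);cv2.circle(im,(int((u[0]-x)*f),int((u[1]-y)*f)),2,(0,255,0),-1)
    cv2.imwrite(f"pics/z{f}.png",im[:,:,::-1])
E
```

```text
t: 4.82
ee_pos: [0.5754, 0.1778, 0.0755]
eef_rot: [[-0.152, 0.988, -0.001], [0.988, 0.152, -0.0], [-0.0, -0.001, -1.0]]
wrist_force: [0.2, -0.7, -1.6]
opening: 0.0233
t 4.825 at [0.5754 0.1778 0.0755] F [ 0.2 -0.7 -1.6] open 0.0233
shift cm [-10.77   0.16  -0.26] turn [-0.001  0.    -0.003]
```

View pics/z4.png

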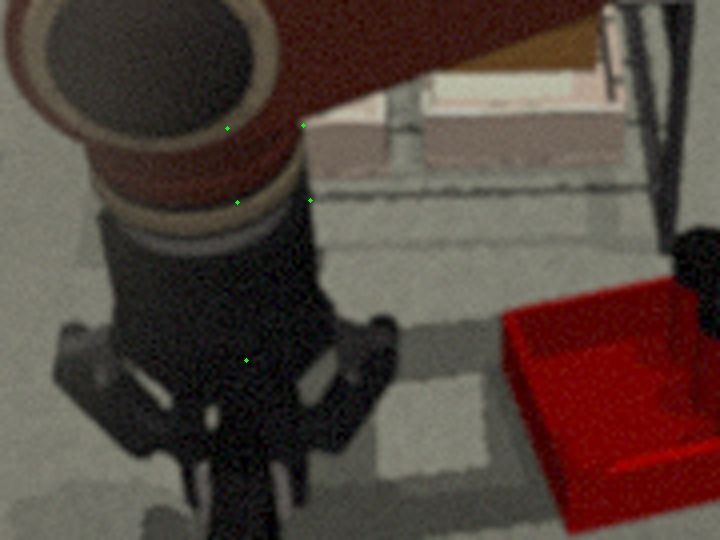

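View pics/z2.5.png

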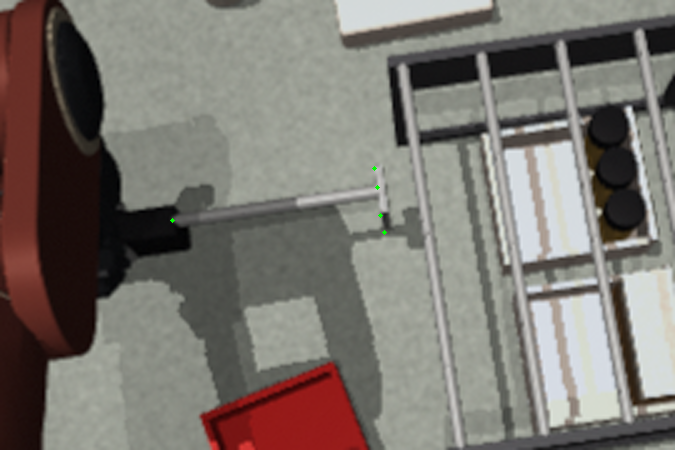

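The side view is mostly blocked by the arm. In the top view the blade is at (380–386, 165–213), within 2 mm of the prediction, and its line runs to the middle of the lip (482,135)–(507,268). Going in.

```bash
python3 -m inch '[-2,0.05,0,0,0,0,1, -4,0.1,0,0,0,0,1, -6.5,0.15,0,0,0,0,1, -9,0.2,0,0,0,0,1, -10.8,0.2,0,0,0,0,1]'; python3 -m inch '[0,0,0,0,0,0,1]'
python3 - <<'E'
from h import *
go([.5934,.0716,.0232],98.9)
d=snap("top","t3");s=read_state();R=np.array(s["eef_rot"]);p=np.array(s["ee_pos"])
f=4;x,y,w,h=270,110,180,140
im=cv2.resize(d["img"][y:y+h,x:x+w],None,fx=f,fy=f,interpolation=cv2.INTER_CUBIC)
for X in(p+R@[-.198,.018,-.0348],p+R@[-.198,-.018,-.0348]):
    u=proj(d,X);cv2.circle(im,(int((u[0]-x)*f),int((u[1]-y)*f)),2,(0,255,0),-1)
cv2.imwrite("pics/t3z.png",im[:,:,::-1])
E
```

```text
t: 5.55
ee_pos: [0.5943, 0.0715, 0.0763]
eef_rot: [[-0.153, 0.988, 0.0], [0.988, 0.153, -0.0], [-0.0, 0.0, -1.0]]
wrist_force: [1.0, -0.1, -2.0]
opening: 0.0233
t: 5.68
ee_pos: [0.5943, 0.0719, 0.0764]
eef_rot: [[-0.152, 0.988, 0.0], [0.988, 0.152, 0.0], [0.0, 0.0, -1.0]]
wrist_force: [0.8, 0.4, -1.6]
opening: 0.0227
t 5.675 at [0.5943 0.0719 0.0764] F [ 0.8  0.4 -1.6] open 0.0227
shift cm [-0.01 -0.09  5.32] turn [ 0.    -0.    -0.002]
```

View pics/t3z.png

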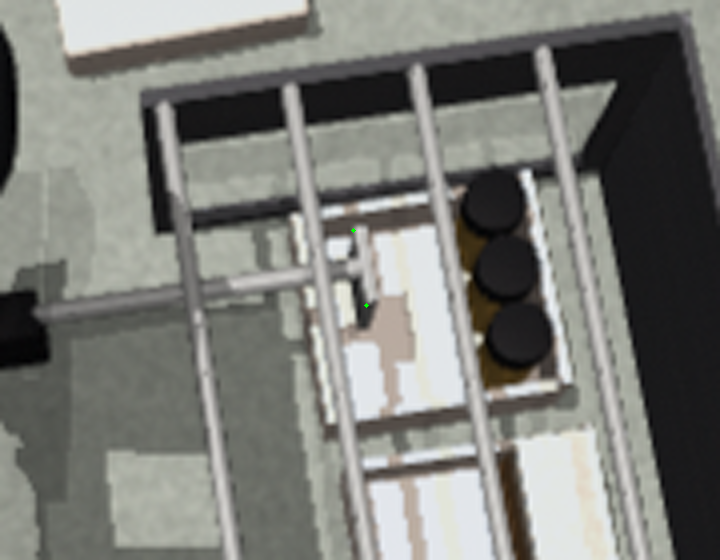

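The blade is at (355–372, 228–300), inside the tray about 2 cm behind the lip and well clear of the canisters. Lowering.

```bash
python3 -m inch '[0,0,1.5,0,0,0,1, 0,0,3,0,0,0,1, 0,0,4.3,0,0,0,1, 0,0,5.2,0,0,0,1, 0,0,5.2,0,0,0,1]'; python3 -m inch '[0.4,0,0,0,0,0,1, 0.8,0,0,0,0,0,1, 1.2,0,0,0,0,0,1, 1.6,0,0,0,0,0,1, 2.0,0,0,0,0,0,1]'
```

```text
t: 6.35
ee_pos: [0.5932, 0.0733, 0.0229]
eef_rot: [[-0.155, 0.988, -0.002], [0.988, 0.155, 0.0], [0.0, -0.002, -1.0]]
wrist_force: [0.5, -0.2, -2.0]
opening: 0.0229
t: 6.98
ee_pos: [0.5913, 0.0927, 0.0246]
eef_rot: [[-0.155, 0.988, 0.001], [0.988, 0.155, -0.001], [-0.001, 0.001, -1.0]]
wrist_force: [0.3, -3.0, -1.2]
opening: 0.0231
```

```bash
python3 -m inch '[0.8,0,0,0,0,0,1, 1.6,0,0,0,0,0,1, 2.4,0,0,0,0,0,1, 3.2,0,0,0,0,0,1, 4,0,0,0,0,0,1]';python3 -m inch '[0.8,0,0,0,0,0,1, 1.6,0,0,0,0,0,1, 2.4,0,0,0,0,0,1, 3.2,0,0,0,0,0,1, 4,0,0,0,0,0,1]';python3 -m inch '[0.6,0,0,0,0,0,1, 1.2,0,0,0,0,0,1, 1.8,0,0,0,0,0,1, 2.2,0,0,0,0,0,1, 2.2,0,0,0,0,0,1]'
python3 - <<'E'
from h import *
d=snap("top","t4");s=read_state();R=np.array(s["eef_rot"]);cl=np.array(s["ee_pos"])+R@[-.198,0,.0132]
n=np.array([-.153,.988,0]);print(cl,n@cl+.130+.009)
f=4;x,y,w,h=260,110,180,140
cv2.imwrite("pics/t4z.png",cv2.resize(d["img"][y:y+h,x:x+w],None,fx=f,fy=f,interpolation=cv2.INTER_CUBIC)[:,:,::-1])
E
```

```text
t: 7.6
ee_pos: [0.5848, 0.133, 0.0244]
eef_rot: [[-0.155, 0.988, 0.0], [0.988, 0.155, -0.0], [-0.0, 0.0, -1.0]]
wrist_force: [0.5, -3.9, -0.9]
opening: 0.023
t: 8.22
ee_pos: [0.5785, 0.1724, 0.0243]
eef_rot: [[-0.154, 0.988, -0.0], [0.988, 0.154, -0.0], [-0.0, -0.0, -1.0]]
wrist_force: [1.5, -3.9, -0.2]
opening: 0.0229
t: 8.85
ee_pos: [0.5751, 0.1945, 0.0243]
eef_rot: [[-0.154, 0.988, -0.0], [0.988, 0.154, 0.001], [0.001, -0.0, -1.0]]
wrist_force: [-0.4, -1.2, -1.8]
opening: 0.023
[ 0.60559566 -0.00116913  0.01074851] 0.045188762158238575
```

View pics/t4z.png

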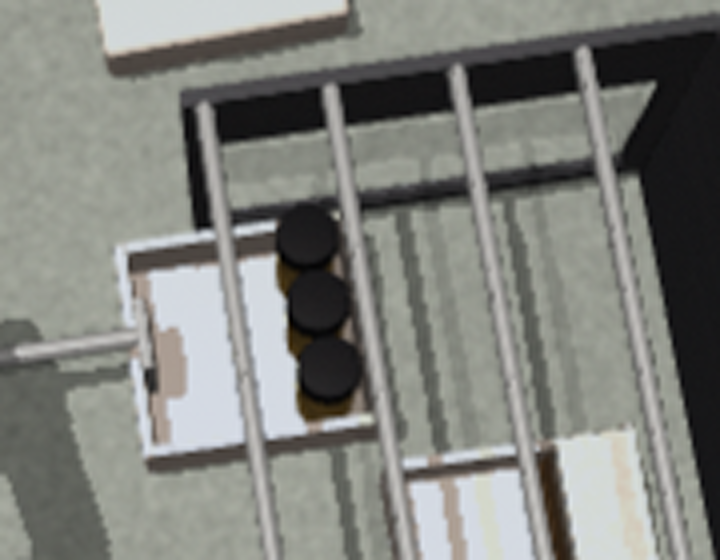

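The tray is sticking out of the mouth, with its lip edge from (117,247) to (148,465), square with the rack bars. The slide tray has not moved. Measuring how far out it is.

Run:
```python
from h import *
c=load("t4");A=lambda p,z:onz(c,(p[0]/4+260-.4,p[1]/4+110-.4),z)[:2]
n=np.array([-.153,.988])
a,b=A((117,247),.04),A((148,465),.04);print(a,b,np.linalg.norm(a-b),np.degrees(np.arctan2(*(b-a)[::-1])),n@a+.130,n@b+.130)
g=A((182,93),.166);print("rack corner",g,n@g+.130)
caps=[A(p,.078) for p in((307,236),(318,303),(331,370))];print(np.degrees(np.arctan2(*(caps[2]-caps[0])[::-1])))
```

```text
[0.6584576  0.01307475] [ 0.54753479 -0.00489582] 0.11236908822763371 -170.79748571769346 0.04217384319566342 0.04139010964939313
rack corner [ 0.68453755 -0.02447956] 0.001079947031401296
-169.9516607573939
```

```bash
python3 -m inch '[0.3,0,0,0,0,0,1, 0.6,0,0,0,0,0,1, 0.6,0,0,0,0,0,1]'; python3 -m inch '[-0.4,0,0,0,0,0,1, -0.9,0,0,0,0,0,1, -0.9,0,0,0,0,0,1, -0.9,0,-1.5,0,0,0,1, -0.9,0,-3,0,0,0,1]'; python3 -m inch '[0,0,-1.5,0,0,0,1, 0,0,-3.2,0,0,0,1, 0,0,-3.2,0,0,0,1]'; python3 -c "
from h import *
go([.555,.2955,.0137],98.9)"
```

```text
t: 9.28
ee_pos: [0.574, 0.2, 0.0241]
eef_rot: [[-0.154, 0.988, -0.001], [0.988, 0.154, 0.001], [0.001, -0.001, -1.0]]
wrist_force: [0.9, -1.3, -1.8]
opening: 0.023
t: 9.9
ee_pos: [0.576, 0.1909, 0.0557]
eef_rot: [[-0.154, 0.988, 0.001], [0.988, 0.154, 0.0], [0.0, 0.001, -1.0]]
wrist_force: [0.7, -0.8, -2.2]
opening: 0.0229
t: 10.28
ee_pos: [0.5774, 0.1911, 0.0891]
eef_rot: [[-0.154, 0.988, 0.005], [0.988, 0.154, 0.001], [0.0, 0.005, -1.0]]
wrist_force: [0.4, -0.6, -1.6]
opening: 0.0232
t 10.275 at [0.5774 0.1911 0.0891] F [ 0.4 -0.6 -1.6] open 0.0232
shift cm [10.66 -0.63  7.54] turn [ 0.005 -0.    -0.   ]
```

```bash
python3 -m inch '[3,-0.2,0,0,0,0,1, 6,-0.4,0,0,0,0,1, 9,-0.6,0,0,0,0,1, 10.7,-0.6,0,0,0,0,1, 10.7,-0.6,0,0,0,0,1]'; python3 -m inch '[0,0,2,0,0,0,1, 0,0,4,0,0,0,1, 0,0,6,0,0,0,1, 0,0,6.8,0,0,0,1, 0,0,6.8,0,0,0,1]'; python3 -c "
from h import *
go([.555,.2955,.0132],98.9)"
```

```text
t: 10.9
ee_pos: [0.5529, 0.2961, 0.0859]
eef_rot: [[-0.156, 0.988, -0.0], [0.988, 0.156, -0.001], [-0.0, -0.001, -1.0]]
wrist_force: [0.2, 0.1, -2.1]
opening: 0.0227
t: 11.52
ee_pos: [0.5526, 0.2951, 0.017]
eef_rot: [[-0.154, 0.988, -0.002], [0.988, 0.154, -0.001], [-0.0, -0.002, -1.0]]
wrist_force: [0.3, -0.6, -1.7]
opening: 0.0229
t 11.525 at [0.5526 0.2951 0.017 ] F [ 0.3 -0.6 -1.7] open 0.0229
shift cm [0.   0.24 0.38] turn [-0.002  0.    -0.001]
```

```bash
python3 -m inch '[0,0,0.2,0,0,0,1, 0,0,0.4,0,0,0,1, 0,0,0.4,0,0,0,1]'
```

```text
t: 11.9
ee_pos: [0.5535, 0.2956, 0.0147]
eef_rot: [[-0.154, 0.988, 0.001], [0.988, 0.154, 0.0], [0.0, 0.001, -1.0]]
wrist_force: [0.6, 0.2, -1.7]
opening: 0.0232
```

```bash
python3 -m inch '[0,0,0.1,0,0,0,1, 0,0,0.2,0,0,0,1, 0,0,0.2,0,0,0,1]'
```

```text
t: 12.28
ee_pos: [0.5536, 0.2957, 0.0132]
eef_rot: [[-0.154, 0.988, 0.0], [0.988, 0.154, 0.0], [0.0, 0.0, -1.0]]
wrist_force: [-3.2, -1.3, 4.8]
opening: 0.0231
```

The hook is down, with 4.8 N up at the same height where I gripped it. Releasing and withdrawing.

```bash
python3 -m inch '[0,0,0,0,0,0,0.2, 0,0,0,0,0,0,0, 0,0,0,0,0,0,-0.5, 0,0,0,0,0,0,-1, 0,0,0,0,0,0,-1]' 20; python3 -m inch '[0,0,0,0,0,0,-1, 0,0,-2,0,0,0,-1, 0,0,-5,0,0,0,-1, 0,0,-9,0,0,0,-1, 0,0,-14,0,0,0,-1]';  python3 -m inch '[4,0,-3,0,0,0,-1, 8,0,-6,0,0,0,-1, 12,0,-8,0,0,0,-1, 15,0,-8,0,0,0,-1, 15,0,-8,0,0,0,-1]'
python3 - <<'E'
from h import *
c=snap("top","t5");d=snap("side","s5")
a=cv2.resize(c["img"][100:320,100:480],(760,440),interpolation=cv2.INTER_CUBIC)
cv2.imwrite("pics/t5z.png",a[:,:,::-1])
cv2.imwrite("pics/s5z.png",d["img"][100:460,170:420][:,:,::-1].repeat(1,0))
E
```

```text
t: 12.9
ee_pos: [0.5533, 0.2955, 0.0123]
eef_rot: [[-0.154, 0.988, 0.0], [0.988, 0.154, 0.0], [0.0, 0.0, -1.0]]
wrist_force: [0.4, 0.3, -0.2]
opening: 0.0853
t: 13.52
ee_pos: [0.5528, 0.2954, 0.1542]
eef_rot: [[-0.154, 0.988, -0.0], [0.988, 0.154, -0.0], [-0.0, -0.0, -1.0]]
wrist_force: [1.0, 0.6, -1.0]
opening: 0.0856
t: 14.15
ee_pos: [0.5296, 0.4457, 0.2343]
eef_rot: [[-0.157, 0.988, 0.002], [0.988, 0.157, 0.001], [0.001, 0.002, -1.0]]
wrist_force: [-1.0, -0.2, 0.2]
opening: 0.0854
```

View pics/t5z.png

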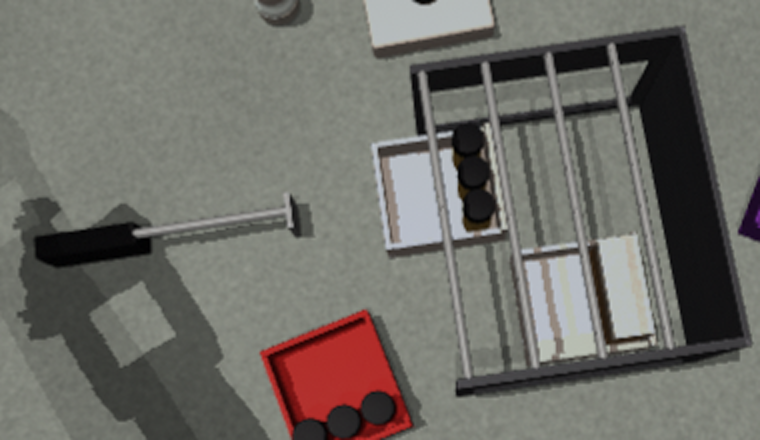

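The hook stands upright with its blade at (285–298, 195–230), clear of the tray. The tray's lip runs from (373,145) to (388,249), and the slide tray is undisturbed. One last measurement of how far the tray sticks out.

Run:
```python
from h import *
c=load("t5");A=lambda p,z:onz(c,(p[0]/2+100-.25,p[1]/2+100-.25),z)[:2]
n=np.array([-.153,.988])
a,b=A((373,145),.04),A((388,249),.04);print(a,b,np.linalg.norm(a-b),np.degrees(np.arctan2(*(b-a)[::-1])),n@a+.130,n@b+.130)
print("slide",A((522,252),.04),"was .548 -.131;","rack corner",n@A((412,67),.166)+.130)
```

```text
[0.65654021 0.01822107] [0.55066517 0.00074029] 0.10730844147498188 -170.6246111086035 0.047551767081111446 0.04647963948375548
slide [ 0.54901251 -0.12968483] was .548 -.131; rack corner 7.256597473276338e-05
```

```bash
python3 -c "
from rig import *
print(hand_in())"
```

```text
the job is handed in; nothing more can be done
None
```

The objective tray now sticks about 5 cm out of the rack's mouth. The hook is back on the bench, standing on its base with its blade about 8 cm clear of the tray. I gripped the hook by its block, hooked the blade behind the lip and dragged the tray straight out. I then backed the blade off, lifted it over the lip and set the hook down. The job is handed in after about 14 s of robot time.

- **Distance out:** the last top picture gives 47 mm, while the arm's own position gives about 51 mm. They disagree by about 4 mm, and I left it there.
- **Squareness:** the lip measures −170.6° against the rack mouth's −171.2°, so the tray is square to within about 1°.
- **Slide tray:** it measured within 2 mm of where it started, which is within measuring error.
- **Forces:** the wrist force stayed below 7 N in every reading, and the fingers stayed on the hook's block, outside the rack.
- **Not checked:** I saved a final side view but did not look at it, so the hook standing upright rests on the top view and the contact force when I set it down.

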